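# Prove the voltage pen: pen into the proving unit, selector held at the third click

## Task

Prove the voltage pen before it is used: pull the yellow pen up out of the tool stand, stand it tip down and fully home in the round socket on top of the proving unit, and let go of it. Only then turn the unit's spring-return knob clockwise from off, count three clicks, and hold it at the third stop without going on to the fourth; it springs back to off when let go, so finish while still gripping it there. Leave the other tools in the stand and the other things on the bench as they are.

Things in the scene. Friction and masses are not known exactly. Their poses are not given: they have to be found in the camera images.
- pen: Voltage pen, bright yellow with black cap end, 150 mm long, 55 g, tip down in one of the stand's holes. Origin: centre of its tip; z runs from tip to cap. White tip 10 mm across at its end, 12 mm from z = 12 to 30. Black flange 28 mm across, z = 30 to 35. Round 20 mm body, z = 35 to 150, small clip near the cap (3 mm proud). Grip it near z = 95 mm.
- stand: Blue upright tool stand, fixed block 75 (x) by 185 (y) by 60 mm high; origin at the centre of its underside, on the 3 mm bench mat. In its top three round holes 31 mm wide and 50 mm deep, in a row along its y axis at y = -55, 0 and +55 mm. They hold the pen, a blue solder sucker and a white and red flux pen in any order.
- sucker: Solder sucker, bystander: blue cylinder 22 mm across with a steel plunger and red knob, 163 mm long, upright in the stand; origin at its lower end. Leave it in place.
- flux_pen: Flux pen, bystander: white and green cylinder 20 mm across with a red cap, 140 mm long, upright in the stand; origin at its lower end. Leave it in place.
- unit: Proving unit: fixed grey case with orange corners, 220 (x) by 130 (y) by 60 mm high; origin at the centre of its underside, on the 3 mm bench mat. In its flat top, z = 60 mm: the pen socket at x = +60, y = 0, and the knob, its axis upright, at x = -62, y = 0 (the side nearer the robot).
- socket (a point): Centre of the mouth of the pen socket, ringed in orange, in the unit's flat top face; z up. Round hole 18 mm wide, 36 mm deep: the pen's tip goes in until its flange rests on the top face, the pen's origin then being 30 mm below this point.
- knob: The unit's selector: a black bar knob, 46 mm long (its x axis), 14 mm thick (its y axis), from 2 to 32 mm above the unit's flat top. Origin on its turning axis, level with the unit's top; z up. A white line marks the pointer end (+x). Pinch it across the 14 mm from above. White dot on the panel at off, dark red dots at the five stops.
- selector (a joint): Knob angle, rad: 0 at off (pointer 45 degrees anticlockwise of the unit's +x), growing clockwise from above. Stops every 0.393: third at 1.178, fourth 1.571, fifth 1.963 (end). A return spring of 0.08 to 0.12 N m resists, plus 0.05 N m of detent: torque eases as a stop is neared, drops out there, and jumps up on leaving it. Let go, the knob springs back to off from any stop.
- board: Bystander: green circuit board about 70 by 95 mm with parts on it, at the far middle of the mat; origin at the centre of its underside.
- solder_reel: Bystander: reel of solder 54 mm across and 46 mm tall; origin at the centre of its underside.
- cutters: Bystander: side cutters with red handles, about 130 mm long, lying on the mat; origin near the middle of their underside.
- sponge_tin: Bystander: black tin with a yellow sponge, 75 by 95 by 32 mm; origin at the centre of its underside.
- parts_tray: Bystander: blue parts tray 90 by 70 by 22 mm; origin at the centre of its underside.
Not all that is in view belongs to the job. There is more than one size of the stand; the job needs the smaller.

How it is judged:
By the outcome, as a careful person would: the job done as asked, in the order asked, and still so for the second after the job is handed in, while the arm keeps its last pose, push and grip.
It also fails if it takes over 64 s, if anything falls off the work surface, if the arm or the gripper's body presses on something with over 40 N, if the wrist force passes 120 N, or if a joint passes its speed limit or range.

## Robot

A 6-joint arm with a two-finger parallel gripper is mounted at the origin on the work surface. World frame = base frame: x ahead of the robot, y to its left, z up, the work surface at z = 0. Lengths are in m, angles in degrees, forces in N, time in s.
With the tool pointing down it reaches from about 0.4 to 0.825 m from the base axis. Payload 7 kg.
Tool frame: the origin (TCP) lies on the centre line of the jaws, within the pads' length; the fingertips stand 11 mm ahead of it and the grasp point (between the pads) lies 8 mm behind it; z points along the fingers, y is the direction in which the jaws open and shut (so a half turn about z gives the same grasp; the last joint's range is limited). The gripper opens to 88 mm and grips with 3 to 60 N. Pads are 19 mm wide; open, the fingers measure 130 mm over their backs; the gripper's body (78 mm by 193 mm) begins 47 mm behind the grasp point.
Start: joints at [-56.259, 20.546, 0.682, 0, -70.136, -16.507], TCP at [0.2, -0.645, 0.203] pointing down, gripper open.
Joint ranges: [-176.03, 176.03], [-82.01, 121.73], [-58.28, 71.71], [-173.87, 95.51], [-174.79, -0.11], [-173.66, 173.66]. Speed limits (degrees/s): [136.94, 136.94, 172.46, 180, 180, 180].

## Interface

Orientations are given as [roll, pitch, yaw] about the fixed x, y, z axes, in that order (R = Rz(yaw) Ry(pitch) Rx(roll)).
In Python, from plant import ctrl, cams, order gives the robot as it stands.
- The arm moves only by the tool jog_arm, never from a script. Its argument "motion" is a list of rows, each an object with "offset": the shift along the tool's x, y, z in mm, a list of three; "roll": the turn about the tool's z in rad; "hand": the finger opening in mm, from 0 to 87.6. A call has 1 to 20 rows; each row is the pose to reach, as a shift and turn from the pose commanded when the call began, along the tool's axes at that moment; what a row does not reach only later rows make up. A row lasts 1/12 s, in which the tool goes at most 41.7 mm and 7.16 degrees, less where a joint would pass 70% of its speed; a pose out of reach is approached as far as the arm can. A call with a gripper value outside its range is refused whole. The fingers move at their own pace and stop on an object; the grip force is fixed at half the most. Time passes only in rows, so rows that repeat a pose let the fingers close. It gives the time, the measured TCP pose, the force and the opening at its end, in the units of the state.
- ctrl.get_obs(): the state, without advancing time (a new reading comes with each control period).
- cams.snapshot(name): name is "scene" or "side" or "wrist"; returns a dict with "img" (400x640x3 uint8, red, green, blue), "K" (3x3 intrinsics, pixels), "cam_to_world" (4x4, takes a point from camera to world coordinates); the wrist camera has in their place "T_tool_cam" (4x4, takes a point from camera to tool coordinates, whose origin is the TCP and whose axes are the flange's). Camera axes: x right, y down, z forward; pixel columns grow to the right and rows downward; lengths in m; the calibration is good to about 2 mm. A picture is of the moment at which its call begins: read the wrist's pose just before it. There is no depth.
- order.close_job(): hands the job in, once; it reports no verdict.
The state is a dict: "clock": time; "joint_pos": joint angles; "qvel": joint speeds; "tau": joint torques, N m; "tool_pos": TCP position; "orientation": TCP orientation; "force": force on the tool from outside, world axes, zero at the start; "moment": the same for the moment, N m; "opening": finger opening in m.
Only numpy, scipy, OpenCV 4.12 (cv2) and the standard library are available. Lean on these libraries where they do the work, as an engineer would, in place of code of your own. Each camera call takes 0.05 s, during which the arm holds its last target. There are 200 camera calls.

## Working session

There is one attempt and no reset: what is moved stays moved. The work goes in short steps, Python scripts to look and compute and a tool call to move; the robot and the scene stay as the last step left them, time stands still between calls to the robot, and variables do not carry over. Pictures are saved under pics/ and viewed, about 8 in all and at most 12, crops included, and the job is handed in when it is done.

Besides the shell and the picture viewer there is one more tool, called after "Call:" as name(argument=value, ...), one argument or row to a line, values as JSON. jog_arm: Moves the arm, as the interface text tells. Its arguments: {"type":"object","properties":{"motion":{"type":"array"}},"required":["motion"]}

```bash
ls; mkdir -p pics; python3 - <<'E'
from plant import ctrl,cams
import cv2,numpy as np
print(ctrl.get_obs())
for n in("scene","side","wrist"):
    s=cams.snapshot(n); cv2.imwrite(f"pics/{n}0.png",s["img"][:,:,::-1])
    print(n,{k:np.round(v,4).tolist() for k,v in s.items() if k!="img"})
E
```

```text
pics
{'clock': 0.0, 'joint_pos': array([-5.62592775e+01,  2.05897658e+01,  6.35152669e-01, -1.89850751e-02,
       -7.01351840e+01, -1.65067100e+01]), 'qvel': array([-0.05377567, -0.08735504, -0.00684023,  0.03826448, -0.08289302,
        0.00516063]), 'tau': array([ 7.56708178e-04, -5.82724249e+01,  2.93054527e+01,  6.99665576e+00,
        7.05490995e-03, -1.89223783e-04]), 'tool_pos': array([ 0.19980187, -0.64421873,  0.2021556 ]), 'orientation': array([ 1.79908832e+02, -8.40433867e-03, -1.62772446e+02]), 'force': array([ 0.49561453, -0.54512384, -0.57288572]), 'moment': array([ 0.03145591, -0.01782419,  0.06470837]), 'opening': 0.08769352641008926}
scene {'K': [[490.958, 0.0, 328.5781], [0.0, 490.958, 205.1037], [0.0, 0.0, 1.0]], 'cam_to_world': [[-0.4686, 0.7193, -0.5128, 1.1696], [0.8834, 0.3851, -0.267, 0.3782], [0.0054, -0.5781, -0.8159, 1.1915], [0.0, 0.0, 0.0, 1.0]]}
side {'K': [[381.346, 0.0, 315.4777], [0.0, 381.346, 200.5124], [0.0, 0.0, 1.0]], 'cam_to_world': [[-0.9581, -0.217, 0.1871, 0.2303], [-0.2866, 0.7271, -0.6238, 0.7591], [-0.0007, -0.6513, -0.7588, 0.9921], [0.0, 0.0, 0.0, 1.0]]}
wrist {'K': [[348.2914, 0.0, 321.4379], [0.0, 348.2914, 195.8489], [0.0, 0.0, 1.0]], 'T_tool_cam': [[0.0007, -0.9536, -0.301, 0.082], [1.0, 0.0003, 0.0014, -0.0001], [-0.0012, -0.301, 0.9536, -0.1817], [0.0, 0.0, 0.0, 1.0]]}
```

View pics/scene0.png

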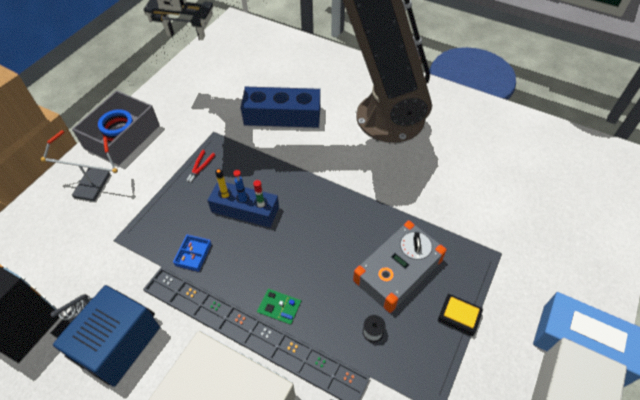

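View pics/side0.png

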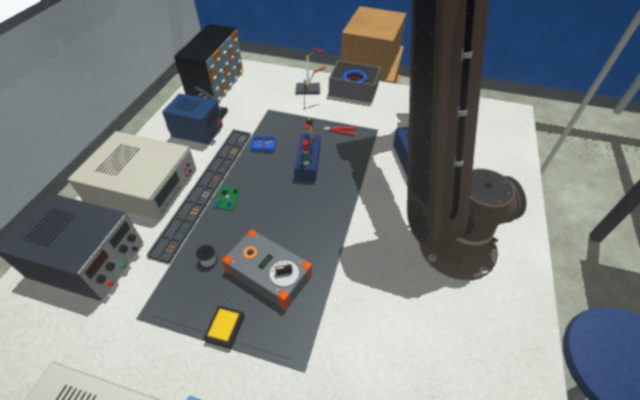

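The scene view shows the small stand at about (243,203). The yellow pen is in its left hole, with the cap at (220,173) and its entry at (224,196). The unit's socket is at (386,274) and its knob at (417,243). The big empty stand at (281,105) is not part of the job. The side view agrees: socket (250,253), knob (284,270).

```bash
cat > h.py <<'E'
import numpy as np, cv2
from plant import ctrl,cams
from scipy.spatial.transform import Rotation as R
def tool():
    o=ctrl.get_obs(); T=np.eye(4); T[:3,:3]=R.from_euler('xyz',o['orientation'],degrees=True).as_matrix(); T[:3,3]=o['tool_pos']; return T
def snap(n,f=None):
    W=tool(); s=cams.snapshot(n); s['T']=W@s['T_tool_cam'] if n=='wrist' else s['cam_to_world']
    if f: cv2.imwrite(f,s['img'][:,:,::-1])
    return s
def ray(s,u,v,z):
    d=s['T'][:3,:3]@np.linalg.solve(s['K'],[u,v,1]); c=s['T'][:3,3]
    return np.round(c+d*(z-c[2])/d[2],4)
def proj(s,p):
    q=np.linalg.inv(s['T'])@np.r_[p,1]; q=s['K']@q[:3]; return np.round(q[:2]/q[2],1)
def jog(p,yaw=None):
    "offset mm in tool axes to reach world p, and roll (rad) so tool yaw -> yaw deg"
    T=tool(); print('off',np.round(T[:3,:3].T@(np.array(p)-T[:3,3])*1000,1))
    if yaw is not None:
        y=np.degrees(np.arctan2(T[1,0],T[0,0])); d=(y-yaw+90)%180-90; print('roll',round(np.radians(d),3))
E
python3 - <<'E'
from h import *
s=snap('scene'); t=snap('side')
for n,u,v,z in [('cap',220,172,.163),('pen entry',224,196,.063),('knob top',417,240,.095),('knob base',416,245,.063),('socket',386,274,.063),('red',258,184,.153),('sucker',237,173,.176)]: print(n,ray(s,u,v,z))
for n,u,v,z in [('cap',309,120,.163),('socket',250,253,.063),('dial',284,272,.063)]: print(n,ray(t,u,v,z))
T=tool();print(T.round(3))
E
```

```text
cap [ 0.5647 -0.2672  0.163 ]
pen entry [ 0.573  -0.2687  0.063 ]
knob top [0.4702 0.2751 0.095 ]
knob base [0.4656 0.2756 0.063 ]
socket [0.5822 0.2402 0.063 ]
red [ 0.5449 -0.1602  0.153 ]
sucker [ 0.5539 -0.2173  0.176 ]
cap [ 0.5629 -0.2716  0.163 ]
socket [0.5827 0.2394 0.063 ]
dial [0.4682 0.2699 0.063 ]
[[-0.955 -0.296 -0.     0.2  ]
 [-0.296  0.955  0.001 -0.644]
 [ 0.     0.001 -1.     0.203]
 [ 0.     0.     0.     1.   ]]
```

```bash
python3 -c "
from h import *
jog([.567,-.268,.29],-80)"
```

```text
off [-462.2  250.9  -87.2]
roll -1.445
```

Call:
jog_arm(
  motion=[
    {"offset":[-60,30,-87],"roll":-0.1,"hand":87},
    {"offset":[-462,251,-87],"roll":-1.445,"hand":87},
    {"offset":[-462,251,-87],"roll":-1.445,"hand":87},
    {"offset":[-462,251,-87],"roll":-1.445,"hand":87},
    {"offset":[-462,251,-87],"roll":-1.445,"hand":87},
    {"offset":[-462,251,-87],"roll":-1.445,"hand":87},
    {"offset":[-462,251,-87],"roll":-1.445,"hand":87},
    {"offset":[-462,251,-87],"roll":-1.445,"hand":87},
    {"offset":[-462,251,-87],"roll":-1.445,"hand":87},
    {"offset":[-462,251,-87],"roll":-1.445,"hand":87},
    {"offset":[-462,251,-87],"roll":-1.445,"hand":87},
    {"offset":[-462,251,-87],"roll":-1.445,"hand":87},
    {"offset":[-462,251,-87],"roll":-1.445,"hand":87},
    {"offset":[-462,251,-87],"roll":-1.445,"hand":87},
    {"offset":[-462,251,-87],"roll":-1.445,"hand":87},
    {"offset":[-462,251,-87],"roll":-1.445,"hand":87},
    {"offset":[-462,251,-87],"roll":-1.445,"hand":87},
  ],
)

```text
clock: 1.67
tool_pos: [0.5661, -0.2687, 0.2899]
orientation: [180.0, 0.0, -80.0]
force: [0.1, -1.1, 0.4]
opening: 0.0868
```

```bash
python3 -c "
from h import *
s=snap('wrist','pics/w1.png')
o=ctrl.get_obs();print(o['tool_pos'],o['orientation'],o['joint_pos'])
for z in (.163,.063): print(proj(s,[.565,-.268,z]))"
```

```text
[ 0.56593646 -0.2689904   0.2900554 ] [ 1.79985491e+02  7.96962243e-04 -8.00521202e+01] [-7.59552643e+00  1.36719379e+01  2.25486304e+00  3.68617572e-03
 -7.85969992e+01  1.75426771e+01]
[322.1 180.2]
[321.8 158.4]
```

View pics/w1.png

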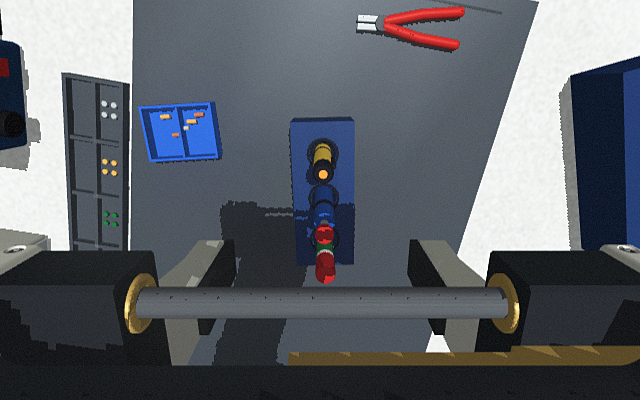

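The wrist view shows the pen cap at (323,174), its entry into the stand at about (322,150), and the stand's top corners at about (290,120), (352,118), (354,264) and (296,263). The sucker is next to the pen at (323,210), and the flux pen's red cap is at (326,270).

```bash
python3 -c "
from h import *
s=snap('wrist')
print('cap',ray(s,323,174,.163),'entry',ray(s,322,155,.063))
c=[ray(s,*p,.063) for p in((290,120),(352,118),(354,264),(296,263))];print(c,np.mean(c,0))
a=c[2]-c[1];b=c[3]-c[0];print(np.linalg.norm(a),np.linalg.norm(b),np.degrees(np.arctan2(a[1],a[0])),np.degrees(np.arctan2(b[1],b[0])))
I=s['img'][95:285,260:385,::-1];cv2.imwrite('pics/w1c.png',cv2.resize(I,None,fx=3,fy=3,interpolation=cv2.INTER_CUBIC))
"
```

```text
cap [ 0.5651 -0.2742  0.163 ] entry [ 0.5654 -0.2723  0.063 ]
[array([ 0.6088, -0.3061,  0.063 ]), array([ 0.539 , -0.3207,  0.063 ]), array([ 0.4989, -0.1371,  0.063 ]), array([ 0.5741, -0.1253,  0.063 ])] [ 0.5552 -0.2223  0.063 ]
0.18792809795238177 0.1840997827266507 102.3204723633675 100.86436865274759
```

View pics/w1c.png

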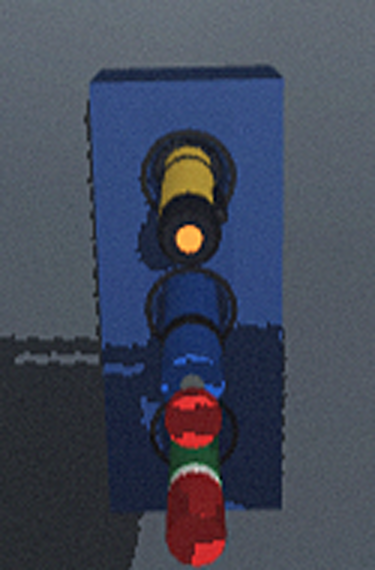

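The enlarged crop puts the cap end at (323,174), the hole centre at (322.7,155.7) and the sucker's red knob at (324,234). There may be a small clip on the right of the cap.

```bash
python3 -c "
from h import *
s=snap('wrist')
print('cap',ray(s,323,174.3,.163),'entry',ray(s,322.7,155.7,.063),'sucker',ray(s,324,234,.176))
c=[ray(s,*p,.063) for p in((290.7,122),(354,122),(354,264.3),(296.7,264.3))];m=np.mean(c,0)
a=c[2]-c[1]+c[3]-c[0];a/=np.linalg.norm(a);print(m,a,np.degrees(np.arctan2(a[1],a[0])),m-.055*a)
jog([.565,-.273,.113],-79)"
```

```text
cap [ 0.565 -0.274  0.163] entry [ 0.5645 -0.2717  0.063 ] sucker [ 0.5549 -0.2215  0.176 ]
[ 0.55385 -0.2203   0.063  ] [-0.19485989  0.98083109  0.        ] 101.23653911598198 [ 0.56456729 -0.27424571  0.063     ]
off [  3.6   1.6 177.2]
roll -0.019
```

Call:
jog_arm(
  motion=[
    {"offset":[5.5,1.5,35],"roll":-0.019,"hand":87},
    {"offset":[5.5,1.5,70],"roll":-0.019,"hand":87},
    {"offset":[5.5,1.5,105],"roll":-0.019,"hand":80},
    {"offset":[5.5,1.5,140],"roll":-0.019,"hand":70},
    {"offset":[5.5,1.5,165],"roll":-0.019,"hand":60},
    {"offset":[5.5,1.5,177],"roll":-0.019,"hand":50},
    {"offset":[5.5,1.5,177],"roll":-0.019,"hand":40},
    {"offset":[5.5,1.5,177],"roll":-0.019,"hand":30},
    {"offset":[5.5,1.5,177],"roll":-0.019,"hand":0},
    {"offset":[5.5,1.5,177],"roll":-0.019,"hand":0},
    {"offset":[5.5,1.5,177],"roll":-0.019,"hand":0},
    {"offset":[5.5,1.5,177],"roll":-0.019,"hand":0},
    {"offset":[5.5,1.5,177],"roll":-0.019,"hand":0},
  ],
)

```text
clock: 2.9
tool_pos: [0.5667, -0.2738, 0.1139]
orientation: [-179.9, -0.0, -78.9]
force: [-1.5, -0.4, 3.9]
opening: 0.0191
```

```bash
python3 -c "
from h import *
jog([.5825,.240,.29],-79)"
```

```text
off [-501.  -114.8 -176.2]
roll 0.002
```

Call:
jog_arm(
  motion=[
    {"offset":[0,0,-20],"roll":0,"hand":0},
    {"offset":[0,0,-50],"roll":0,"hand":0},
    {"offset":[0,0,-85],"roll":0,"hand":0},
    {"offset":[0,0,-120],"roll":0,"hand":0},
    {"offset":[0,0,-155],"roll":0,"hand":0},
    {"offset":[0,0,-190],"roll":0,"hand":0},
    {"offset":[0,0,-195],"roll":0,"hand":0},
    {"offset":[0,0,-195],"roll":0,"hand":0},
  ],
)

```text
clock: 3.57
tool_pos: [0.5675, -0.2741, 0.3118]
orientation: [-179.7, -0.1, -78.9]
force: [-0.5, 0.7, -0.3]
opening: 0.0194
```

```bash
python3 -c "
from h import *
print(ctrl.get_obs()['opening'])
jog([.5825,.240,.3],-79)"
```

```text
0.0194097210051316
off [-501.6 -113.8   11.1]
roll 0.002
```

Call:
jog_arm(
  motion=[
    {"offset":[-15,-3,0],"roll":0,"hand":0},
    {"offset":[-45,-10,0],"roll":0,"hand":0},
    {"offset":[-80,-18,0],"roll":0,"hand":0},
    {"offset":[-118,-27,0],"roll":0,"hand":0},
    {"offset":[-156,-35,0],"roll":0,"hand":0},
    {"offset":[-194,-44,0],"roll":0,"hand":0},
    {"offset":[-232,-53,0],"roll":0,"hand":0},
    {"offset":[-270,-61,0],"roll":0,"hand":0},
    {"offset":[-308,-70,5],"roll":0,"hand":0},
    {"offset":[-346,-78,20],"roll":0,"hand":0},
    {"offset":[-384,-87,40],"roll":0,"hand":0},
    {"offset":[-420,-95,60],"roll":0,"hand":0},
    {"offset":[-455,-103,75],"roll":0,"hand":0},
    {"offset":[-485,-110,88],"roll":0,"hand":0},
    {"offset":[-502,-114,95],"roll":0,"hand":0},
    {"offset":[-502,-114,95],"roll":0,"hand":0},
    {"offset":[-502,-114,95],"roll":0,"hand":0},
    {"offset":[-502,-114,95],"roll":0,"hand":0},
  ],
)

```text
clock: 5.07
tool_pos: [0.5813, 0.2402, 0.213]
orientation: [180.0, -0.0, -78.9]
force: [-0.6, -0.3, -0.4]
opening: 0.0195
```

```bash
python3 -c "
from h import *
print(ctrl.get_obs()['tool_pos'])
O=[]
P=[.5825,.24,.09]
ims=[]
for n in('scene','side','wrist'):
    s=snap(n); u,v=proj(s,P).astype(int); print(n,u,v)
    if n=='wrist': a=s['img']; x0,y0=160,0; I=cv2.resize(a[0:200,160:560],(800,400)) 
    else:
        x0,y0=u-33,v-40; I=cv2.resize(s['img'][y0:y0+80,x0:x0+66],None,fx=6,fy=6,interpolation=cv2.INTER_CUBIC)
        print(x0,y0)
        ims.append(I)
    if n=='wrist': cv2.imwrite('pics/w2.png',a[:,:,::-1])
cv2.imwrite('pics/c2.png',np.hstack(ims)[:,:,::-1])
"
```

```text
[0.58132657 0.24016425 0.21295161]
scene 387 269
354 229
side 248 247
215 207
wrist 320 180
```

View pics/c2.png

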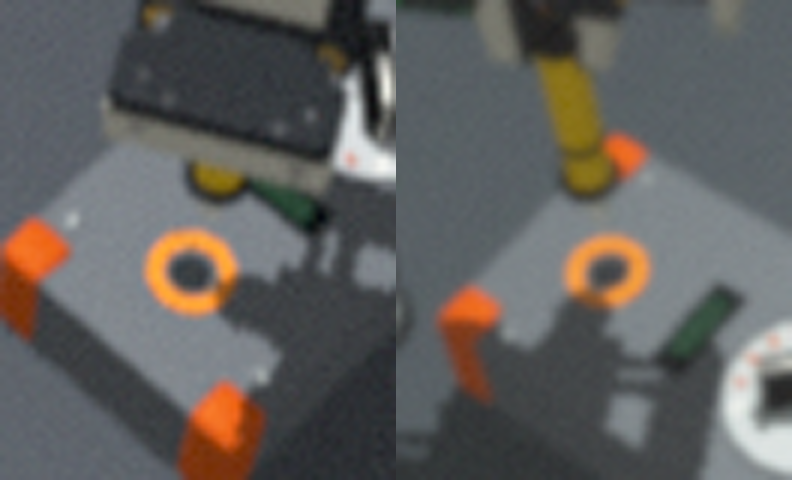

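View pics/w2.png

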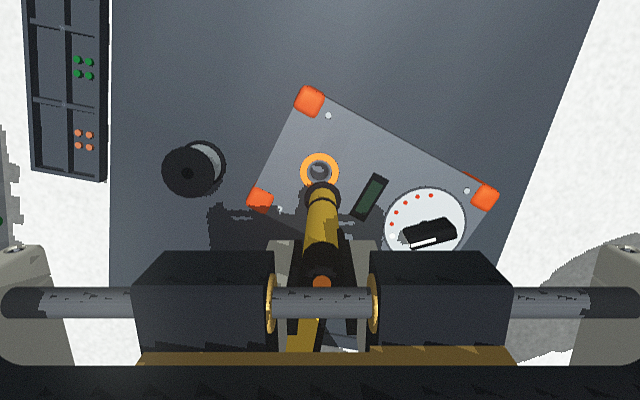

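The crops show the socket ring at (385.8,274.2) in the scene view and (250.3,252.2) in the side view. The side view has the pen's flange at (246.8,237). The wrist view has the socket at (319,171), the flange at (323,193) and the cap end at about (321,283). The knob's white line is at (424,243), with the dial centred at about (425,225).

```bash
python3 -c "
from h import *
a,b,w=[snap(n) for n in('scene','side','wrist')]
print('sock',ray(a,385.8,274.2,.063),ray(b,250.3,252.2,.063),ray(w,319,171,.063))
print('flange',ray(b,246.8,237,.1445),ray(w,323,193,.1445),'capend',ray(w,321,283,.262))
print('TCP',tool()[:3,3])
for z in (.112,.1445,.262): print(z,[proj(s,[.5813,.2402,z]) for s in(a,b,w)])
I=w['img'][140:300,270:370,::-1];I2=w['img'][150:260,370:510,::-1]
cv2.imwrite('pics/w2c.png',np.hstack([cv2.resize(I,(360,576),interpolation=2),np.pad(cv2.resize(I2,(420,330),interpolation=2),((0,246),(0,0),(0,0)))]))
"
```

```text
sock [0.5829 0.24   0.063 ] [0.5829 0.2367 0.063 ] [0.5843 0.2384 0.063 ]
flange [0.5802 0.2402 0.1445] [0.5813 0.2351 0.1445] capend [0.5816 0.2401 0.262 ]
TCP [0.58166505 0.24007661 0.21372254]
0.112 [array([388.1, 264.6]), array([248. , 243.7]), array([321.7, 187.3])]
0.1445 [array([389.5, 258.2]), array([246.4, 236.9]), array([321.7, 199.2])]
0.262 [array([395.1, 232.4]), array([239.9, 209.4]), array([321.7, 283.2])]
```

View pics/w2c.png

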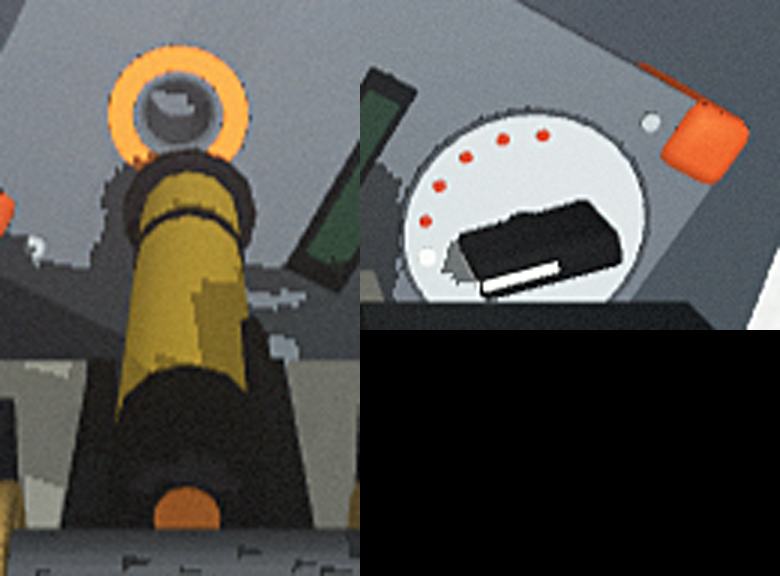

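Call:
jog_arm(
  motion=[
    {"offset":[1.5,-2.4,10],"roll":0,"hand":0},
    {"offset":[1.5,-2.4,25],"roll":0,"hand":0},
    {"offset":[1.5,-2.4,36],"roll":0,"hand":0},
    {"offset":[1.5,-2.4,42],"roll":0,"hand":0},
    {"offset":[1.5,-2.4,46],"roll":0,"hand":0},
    {"offset":[1.5,-2.4,49],"roll":0,"hand":0},
    {"offset":[1.5,-2.4,52],"roll":0,"hand":0},
    {"offset":[1.5,-2.4,55],"roll":0,"hand":0},
    {"offset":[1.5,-2.4,57],"roll":0,"hand":0},
    {"offset":[1.5,-2.4,57],"roll":0,"hand":0},
  ],
)

```text
clock: 6.2
tool_pos: [0.584, 0.2398, 0.1558]
orientation: [180.0, 0.0, -78.9]
force: [-0.4, 0.4, -1.3]
opening: 0.0192
```

```bash
python3 -c "
from h import *
b,w=snap('side'),snap('wrist')
o=ctrl.get_obs();print(o['tool_pos'],o['force'],o['moment'])
B=b['img'][205:275,210:290];W=w['img'][120:310,260:400]
cv2.imwrite('pics/c3.png',np.hstack([cv2.resize(B,(480,420),interpolation=2),cv2.resize(W,(310,420),interpolation=2)])[:,:,::-1])"
```

```text
[0.58415598 0.23988994 0.15629798] [-0.60711862 -0.85670502 -0.40915231] [-0.01799065  0.0893753  -0.02019758]
```

View pics/c3.png

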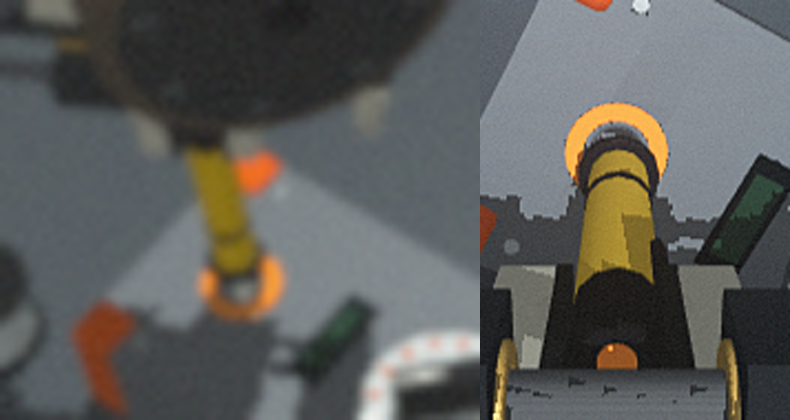

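The pen tip shows white inside the ring in the side view at crop (240,290), with no contact force, so I continue down.

Call:
jog_arm(
  motion=[
    {"offset":[0,0,5],"roll":0,"hand":0},
    {"offset":[0,0,10],"roll":0,"hand":0},
    {"offset":[0,0,15],"roll":0,"hand":0},
    {"offset":[0,0,18],"roll":0,"hand":0},
    {"offset":[0,0,20],"roll":0,"hand":0},
    {"offset":[0,0,20],"roll":0,"hand":0},
  ],
)

```text
clock: 6.8
tool_pos: [0.5838, 0.2396, 0.1353]
orientation: [179.9, -0.0, -78.9]
force: [0.3, 0.1, -1.6]
opening: 0.019
```

Call:
jog_arm(
  motion=[
    {"offset":[0,0,1],"roll":0,"hand":0},
    {"offset":[0,0,2],"roll":0,"hand":0},
    {"offset":[0,0,2],"roll":0,"hand":0},
  ],
)

```text
clock: 7.05
tool_pos: [0.5841, 0.2398, 0.134]
orientation: [-180.0, 0.0, -78.9]
force: [0.3, -1.2, -0.8]
opening: 0.0195
```

Call:
jog_arm(
  motion=[
    {"offset":[0,0,1],"roll":0,"hand":0},
    {"offset":[0,0,2],"roll":0,"hand":0},
    {"offset":[0,0,2],"roll":0,"hand":0},
  ],
)

```text
clock: 7.3
tool_pos: [0.5848, 0.24, 0.1339]
orientation: [-179.9, 0.0, -78.8]
force: [-3.6, 0.3, 8.0]
opening: 0.0192
```

Call:
jog_arm(
  motion=[
    {"offset":[0,0,1],"roll":0,"hand":0},
    {"offset":[0,0,1.5],"roll":0,"hand":0},
    {"offset":[0,0,1.5],"roll":0,"hand":0},
  ],
)

```text
clock: 7.55
tool_pos: [0.5852, 0.2401, 0.1339]
orientation: [-179.8, 0.0, -78.8]
force: [-4.9, -1.1, 15.8]
opening: 0.0195
```

Call:
jog_arm(
  motion=[
    {"offset":[0,0,-2],"roll":0,"hand":0},
    {"offset":[0,0,-2],"roll":0,"hand":30},
    {"offset":[0,0,-2],"roll":0,"hand":50},
    {"offset":[0,0,-2],"roll":0,"hand":60},
    {"offset":[0,0,-2],"roll":0,"hand":60},
    {"offset":[0,0,-2],"roll":0,"hand":60},
    {"offset":[0,0,-20],"roll":0,"hand":60},
    {"offset":[0,0,-50],"roll":0,"hand":60},
    {"offset":[0,0,-85],"roll":0,"hand":60},
    {"offset":[0,0,-110],"roll":0,"hand":60},
    {"offset":[0,0,-115],"roll":0,"hand":60},
    {"offset":[0,0,-115],"roll":0,"hand":60},
  ],
)

```text
clock: 8.55
tool_pos: [0.5851, 0.2404, 0.248]
orientation: [-179.8, 0.1, -78.9]
force: [0.2, -1.0, 0.0]
opening: 0.0598
```

```bash
python3 -c "
from h import *
b,w=snap('side'),snap('wrist')
o=ctrl.get_obs();print(o['tool_pos'],o['force'],o['opening'])
B=b['img'][195:315,200:320]
cv2.imwrite('pics/c4.png',np.hstack([cv2.resize(B,(400,400),interpolation=2),w['img'][:,190:590]])[:,:,::-1])"
```

```text
[0.58359065 0.23971282 0.2446558 ] [-0.07790375  0.11496645 -0.47117052] 0.05986856414774528
```

View pics/c4.png

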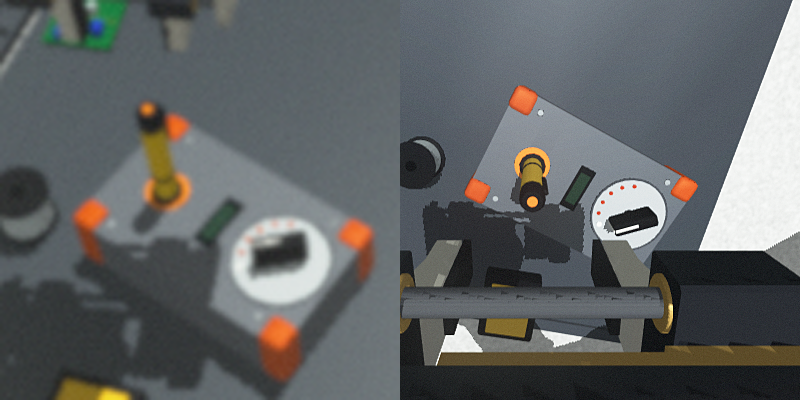

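The pen stands upright and free, with its flange on the ring in both views. In wrist pixels the dial centre is (418,214), the knob top is about (423,216), the orange corners are (313,100), (267,190) and (474,188), and the socket ring is at about (322,164).

```bash
python3 -c "
from h import *
w=snap('wrist')
k=ray(w,418,214,.064);s=ray(w,322,164,.063)
c=[ray(w,*p,.063) for p in((313,100),(267,190),(474,188))]
f=lambda d:np.degrees(np.arctan2(d[1],d[0]))
print(k,s,f(s-k),np.linalg.norm(s-k)); print('edges',f(c[0]-c[2]),np.linalg.norm(c[0]-c[2]),f(c[0]-c[1])-90)
s2=np.array([.584,.2388,.063])
I=w['img'];I=I[150:260,380:490,::-1];cv2.imwrite('pics/w4.png',cv2.resize(I,(660,600) if 0 else (600,600),interpolation=2))
# dial by white-mask
hsv=cv2.cvtColor(w['img'],cv2.COLOR_RGB2HSV);m=((hsv[...,2]>190)&(hsv[...,1]<40)).astype(np.uint8);m[:150]=0;m[258:]=0;m[:,:380]=0;m[:,465:]=0
p=cv2.findNonZero(m);h=cv2.convexHull(p);print(cv2.fitEllipse(h))
"
```

```text
[0.4675 0.272  0.064 ] [0.583  0.2373 0.063 ] -16.72199690514816 0.12060406294980276
edges -16.754852290986943 0.19737935555675523 -197.06740481846438
((421.19964599609375, 211.2499237060547), (66.57543182373047, 88.40666198730469), 49.91245651245117)
```

View pics/w4.png

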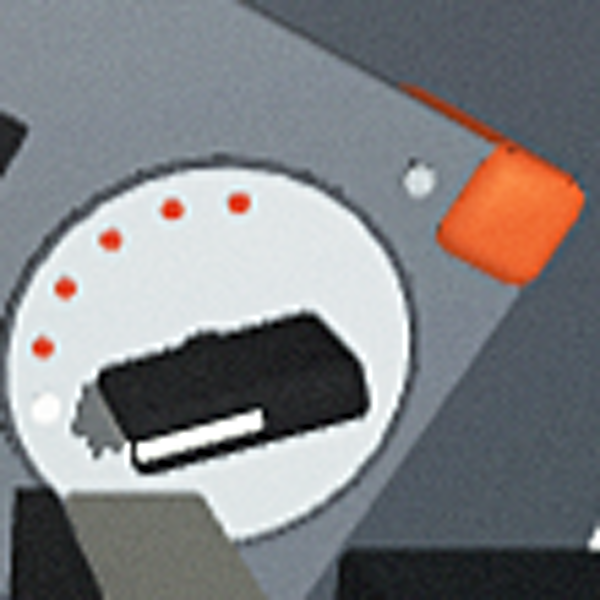

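The crop puts the dial centre at (418.3,214.5) and the white off dot at (388.2,224.8). The pointer's white line runs from (405,233) to (428,226), so the knob is at off.

```bash
python3 -c "
from h import *
w=snap('wrist')
f=lambda d:np.degrees(np.arctan2(d[1],d[0]))
k=ray(w,418.3,214.5,.064);d=ray(w,388.2,224.8,.064);a,b=ray(w,405.1,233.1,.095),ray(w,428,226.1,.095)
print(k,'dot',f(d-k),'line',f(a-b),a,b)
jog([.467,.2725,.13],28.5)"
```

```text
[0.4668 0.272  0.064 ] dot 31.779399812662316 line 29.74488129694222 [0.4859 0.2847 0.095 ] [0.4649 0.2727 0.095 ]
off [-54.9 107.5 114. ]
roll 1.267
```

Call:
jog_arm(
  motion=[
    {"offset":[-27,54,0],"roll":-0.12,"hand":40},
    {"offset":[-45,90,0],"roll":-0.24,"hand":36},
    {"offset":[-55,107.5,0],"roll":-1.883,"hand":36},
    {"offset":[-55,107.5,0],"roll":-1.883,"hand":36},
    {"offset":[-55,107.5,0],"roll":-1.883,"hand":36},
    {"offset":[-55,107.5,0],"roll":-1.883,"hand":36},
    {"offset":[-55,107.5,0],"roll":-1.883,"hand":36},
    {"offset":[-55,107.5,0],"roll":-1.883,"hand":36},
    {"offset":[-55,107.5,0],"roll":-1.883,"hand":36},
    {"offset":[-55,107.5,0],"roll":-1.883,"hand":36},
    {"offset":[-55,107.5,0],"roll":-1.883,"hand":36},
    {"offset":[-55,107.5,0],"roll":-1.883,"hand":36},
    {"offset":[-55,107.5,0],"roll":-1.883,"hand":36},
    {"offset":[-55,107.5,0],"roll":-1.883,"hand":36},
    {"offset":[-55,107.5,0],"roll":-1.883,"hand":36},
    {"offset":[-55,107.5,0],"roll":-1.883,"hand":36},
    {"offset":[-55,107.5,0],"roll":-1.883,"hand":36},
    {"offset":[-55,107.5,0],"roll":-1.883,"hand":36},
  ],
)

```text
clock: 10.25
tool_pos: [0.4678, 0.2729, 0.2449]
orientation: [180.0, 0.1, 28.8]
force: [-0.2, 0.2, -0.3]
opening: 0.0359
```

```bash
python3 -c "
from h import *
print(ctrl.get_obs()['joint_pos'],ctrl.get_obs()['orientation'])
w=snap('wrist')
print(proj(w,[.4668,.2723,.095]))
cv2.imwrite('pics/w5.png',w['img'][:,:,::-1])
jog([.4668,.2723,.08],29)"
```

```text
[ 5.09939118e+01  6.52094620e+00 -1.23673379e+01 -3.90396582e-03
 -7.11817821e+01  6.77876926e+01] [1.79976932e+02 6.62629171e-02 2.87803295e+01]
[321.7 174.5]
off [ -1.1   0.  165.1]
roll -0.003
```

Call:
jog_arm(
  motion=[
    {"offset":[-1,0,30],"roll":0,"hand":36},
    {"offset":[-1,0,65],"roll":0,"hand":36},
    {"offset":[-1,0,100],"roll":0,"hand":36},
    {"offset":[-1,0,130],"roll":0,"hand":36},
    {"offset":[-1,0,145],"roll":0,"hand":36},
    {"offset":[-1,0,155],"roll":0,"hand":36},
    {"offset":[-1,0,163],"roll":0,"hand":36},
    {"offset":[-1,0,164],"roll":0,"hand":36},
    {"offset":[-1,0,164],"roll":0,"hand":36},
  ],
)

```text
clock: 11.05
tool_pos: [0.4674, 0.2729, 0.082]
orientation: [-180.0, -0.0, 29.0]
force: [-0.0, 0.1, -0.4]
opening: 0.0357
```

Call:
jog_arm(
  motion=[
    {"offset":[0,0,0],"roll":0,"hand":25},
    {"offset":[0,0,0],"roll":0,"hand":0},
    {"offset":[0,0,0],"roll":0,"hand":0},
    {"offset":[0,0,0],"roll":0,"hand":0},
    {"offset":[0,0,0],"roll":0,"hand":0},
    {"offset":[0,0,0],"roll":0,"hand":0},
    {"offset":[0,0,0],"roll":0,"hand":0},
  ],
)

```text
clock: 11.63
tool_pos: [0.4671, 0.2726, 0.0817]
orientation: [-180.0, -0.0, 29.0]
force: [-0.1, 0.5, -0.6]
opening: 0.0006
```

```bash
python3 -c "
from h import *
o=ctrl.get_obs();print(o['tool_pos'],o['orientation'],o['force'],o['moment'],o['opening'],o['tau'][5])"
```

```text
[0.46710556 0.27257419 0.08166612] [-1.79994965e+02 -8.14608271e-03  2.89989619e+01] [-0.14150756  0.50620035 -0.56267725] [-0.05775172  0.07100828 -0.03263311] 0.0006225797632450551 -0.0007211256888695061
```

The fingers closed on nothing, so I take a look.

```bash
python3 -c "
from h import *
b,w,a=snap('side'),snap('wrist'),snap('scene')
B=b['img'][215:315,235:335];A=a['img'][195:295,365:465]
cv2.imwrite('pics/c6.png',np.hstack([np.vstack([cv2.resize(B,(300,300),interpolation=2),cv2.resize(A,(300,300),interpolation=2)]),cv2.resize(w['img'][:,150:480],(500,600))])[:,:,::-1])"
```

```text
(no output)
```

View pics/c6.png

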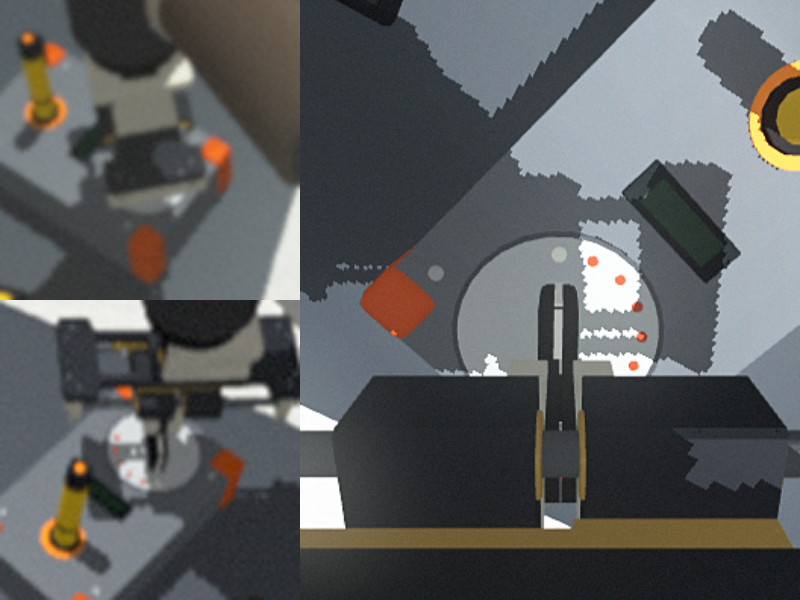

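The wrist view shows the knob bar standing between the fingers, with the pointer on the white off dot at crop (560,254). That disagrees with the opening reading of 0.6 mm. I test with a small turn and read the moment.

Call:
jog_arm(
  motion=[
    {"offset":[0,0,0],"roll":0.1,"hand":0},
    {"offset":[0,0,0],"roll":0.2,"hand":0},
    {"offset":[0,0,0],"roll":0.2,"hand":0},
    {"offset":[0,0,0],"roll":0.2,"hand":0},
  ],
)

```text
clock: 12.12
tool_pos: [0.4671, 0.2725, 0.0815]
orientation: [180.0, 0.0, 17.7]
force: [0.6, -0.7, 0.2]
opening: 0.0008
```

```bash
python3 -c "
from h import *
o=ctrl.get_obs();print(o['tool_pos'],o['orientation'],o['force'],o['moment'],o['opening'],o['tau'][5])
a=snap('wrist'); cv2.imwrite('pics/w7.png',a['img'][:,:,::-1])"
```

```text
[0.46708633 0.27253421 0.08151953] [1.79996876e+02 5.37208826e-03 1.77134294e+01] [ 0.60310521 -0.73378334  0.23164024] [-0.11636658  0.1330123   0.0102479 ] 0.0008130296781504265 -0.5844234488904476
```

```bash
python3 -c "
import cv2,numpy as np
w=cv2.imread('pics/w7.png',0); c=cv2.imread('pics/c6.png',0)[:,300:]; c=cv2.resize(c,(330,400)); c=np.pad(c,((0,0),(150,160)))
for v in(165,170,180,190,200,210,220,230,238,245):
  for n,im in(('old',c),('new',w)):
    r=im[v,285:360]; print(v,n,' '.join('%3d'%x for x in r[::3]))
"
```

```text
165 old  60  93 141 146 144 143 145 143 148 143 146 165 179 159 145 149 167 254 252 252 252 254 222 135 124
165 new  84 124 174 181 183 182 182 177 194 185 188 189 187 186 204 255 255 255 255 255 255 255 213 178 165
170 old 141 143 137 141 143 142 143 145 144 142 145 183 184 186 146 145 144 251 253 241 242 252 252 252 254
170 new 181 177 181 184 180 182 179 223 225 226 184 188 185 189 255 186 182 255 255 255 255 255 255 255 255
180 old 142 142 143 140 143 146 140 146 144 145 146 145 144 146 147 144 148 158 253 252 252 252 252 252 252
180 new 178 180 180 181 185 188 186 183 190 188 186 191 184 188 189 255 255 255 255 255 255 254 190 184 255
190 old 144 143 140 142 144 140 143 144 140  65  53 129 165  56  62 106 148 146 229 252 252 252 252 252 253
190 new 179 177 183 183 184 188 186 200 168 207  95  74  80 201 192 255 255 255 255 255 255 255 255 255 255
200 old 140 141 140 139 143 145 144 145  45  48  52 165 165  51  57  56 107 156 254 251 251 252 252 252 252
200 new 184 177 178 183 183 195  74  74 221 209  65  82  83  89 206 197 255 255 255 255 255 255 255 255 255
210 old 140 143 142 
[... 359 characters left out ...]
  80  83  86 129 184 189 188 183 184 187 188 175 191
230 old 140 144 140 141 143 141 142 132  49  55  41 185 186  48  51  53  94 146 146 146 147 147 146 148 147
230 new 178 179 178 176 180 182 104  68  69  65 222 241  72  79  82  74 188 184 255 175 184 255 171 182 184
238 old 140 142 142 141 141 144 142 133  44  44  41 186 191  47  51  50 124 253 251 254 253 254 253 253 253
238 new 177 174 178 182 179 183 184  54  64  62 255 235  54  71  75  78  72 185 185 182 186 180 185 184 187
245 old 137 136 134 140 139 138 137 139 138 139  45  49 141  45  52 118 141 142 142 138 142 138 140 133 254
245 new 176 169 174 174 169 173 174 175 176 183  65  65 207  66  73 154 180 175 177 179 179 180 182 181 255
```

The small turn left the knob at off, and the pads never touched it. Working back from the first wrist picture, the real fingertips sit about 21 mm behind the reported TCP, not 11 mm ahead. They closed at about z = 0.103, above the knob's top at 0.095. I turn back, open and go about 32 mm lower.

Call:
jog_arm(
  motion=[
    {"offset":[0,0,0],"roll":-0.1,"hand":36},
    {"offset":[0,0,0],"roll":-0.2,"hand":36},
    {"offset":[0,0,0],"roll":-0.2,"hand":36},
    {"offset":[0,0,0],"roll":-0.2,"hand":36},
    {"offset":[0,0,0],"roll":-0.2,"hand":36},
    {"offset":[0,0,5],"roll":-0.2,"hand":36},
    {"offset":[0,0,10],"roll":-0.2,"hand":36},
    {"offset":[0,0,14],"roll":-0.2,"hand":36},
    {"offset":[0,0,17],"roll":-0.2,"hand":36},
    {"offset":[0,0,20],"roll":-0.2,"hand":36},
    {"offset":[0,0,20],"roll":-0.2,"hand":36},
  ],
)

```text
clock: 13.08
tool_pos: [0.4668, 0.2722, 0.0607]
orientation: [180.0, 0.1, 29.0]
force: [-0.2, 0.5, -0.3]
opening: 0.036
```

Call:
jog_arm(
  motion=[
    {"offset":[0,0,3],"roll":0,"hand":36},
    {"offset":[0,0,6],"roll":0,"hand":36},
    {"offset":[0,0,9],"roll":0,"hand":36},
    {"offset":[0,0,11],"roll":0,"hand":36},
    {"offset":[0,0,11],"roll":0,"hand":36},
  ],
)

```text
clock: 13.5
tool_pos: [0.4669, 0.2723, 0.05]
orientation: [180.0, 0.0, 29.0]
force: [0.6, -0.4, 0.4]
opening: 0.0365
```

Call:
jog_arm(
  motion=[
    {"offset":[0,0,0],"roll":0,"hand":25},
    {"offset":[0,0,0],"roll":0,"hand":0},
    {"offset":[0,0,0],"roll":0,"hand":0},
    {"offset":[0,0,0],"roll":0,"hand":0},
    {"offset":[0,0,0],"roll":0,"hand":0},
    {"offset":[0,0,0],"roll":0,"hand":0},
  ],
)

```text
clock: 14.0
tool_pos: [0.4668, 0.2735, 0.0508]
orientation: [-179.9, -0.0, 29.0]
force: [-3.4, 4.0, 1.3]
opening: 0.0136
```

```bash
python3 -c "
from h import *
o=ctrl.get_obs();print(o['tool_pos'],o['orientation'],o['force'],o['moment'],o['opening'],o['tau'][5])"
```

```text
[0.46683509 0.27348763 0.05078422] [-1.79920899e+02 -4.44614578e-02  2.89751953e+01] [-3.40425625  4.03033254  1.25654707] [ 1.22318473  1.49514496 -0.24821758] 0.013645076213639345 0.24899935349822044
```

Call:
jog_arm(
  motion=[
    {"offset":[0,-1.2,0],"roll":0,"hand":0},
    {"offset":[0,-1.2,0],"roll":0.08,"hand":0},
    {"offset":[0,-1.2,0],"roll":0.16,"hand":0},
    {"offset":[0,-1.2,0],"roll":0.24,"hand":0},
    {"offset":[0,-1.2,0],"roll":0.3,"hand":0},
    {"offset":[0,-1.2,0],"roll":0.3,"hand":0},
    {"offset":[0,-1.2,0],"roll":0.3,"hand":0},
  ],
)

```text
clock: 14.58
tool_pos: [0.4666, 0.2739, 0.0508]
orientation: [-180.0, -0.0, 11.9]
force: [-1.1, 1.0, 1.8]
opening: 0.0139
```

```bash
python3 -c "
from h import *
o=ctrl.get_obs();print(o['tool_pos'],o['orientation'],o['force'],o['moment'],o['opening'],o['tau'][5])"
```

```text
[0.46662609 0.27387864 0.05075796] [-1.79983212e+02 -2.29308599e-02  1.19432577e+01] [-1.11571491  1.00985472  1.83765529] [0.33326485 0.5149419  0.05357964] 0.013926693318623519 -0.41847456246614456
```

Call:
jog_arm(
  motion=[
    {"offset":[0,0,0],"roll":0.08,"hand":0},
    {"offset":[0,0,0],"roll":0.16,"hand":0},
    {"offset":[0,0,0],"roll":0.24,"hand":0},
    {"offset":[0,0,0],"roll":0.32,"hand":0},
    {"offset":[0,0,0],"roll":0.4,"hand":0},
    {"offset":[0,0,0],"roll":0.48,"hand":0},
    {"offset":[0,0,0],"roll":0.56,"hand":0},
    {"offset":[0,0,0],"roll":0.64,"hand":0},
    {"offset":[0,0,0],"roll":0.72,"hand":0},
    {"offset":[0,0,0],"roll":0.75,"hand":0},
    {"offset":[0,0,0],"roll":0.75,"hand":0},
    {"offset":[0,0,0],"roll":0.75,"hand":0},
  ],
)

```text
clock: 15.58
tool_pos: [0.4668, 0.2749, 0.0508]
orientation: [-179.9, 0.0, -31.0]
force: [-2.6, 4.7, -0.5]
opening: 0.0138
```

```bash
cat > m.py <<'E'
from h import *
o=ctrl.get_obs();print(o['clock'],o['tool_pos'],o['orientation'][2],o['force'].round(2),o['moment'].round(3),o['opening'],o['tau'][5])
E
python3 m.py
```

```text
15.5833 [0.46680076 0.27485448 0.0507686 ] -31.01197552936463 [-2.59  4.67 -0.51] [1.696 0.883 0.095] 0.013774731453176663 -0.20704743918031454
```

Call:
jog_arm(
  motion=[
    {"offset":[0,0,0],"roll":0.05,"hand":0},
    {"offset":[0,0,0],"roll":0.05,"hand":0},
    {"offset":[0,0,0],"roll":0.05,"hand":0},
  ],
)

```text
clock: 15.83
tool_pos: [0.4669, 0.2749, 0.0508]
orientation: [-179.9, 0.0, -33.9]
force: [-1.1, 4.6, -0.7]
opening: 0.0138
```

```bash
python3 m.py
```

```text
15.8333 [0.46686138 0.27493435 0.05076467] -33.8811082604711 [-1.06  4.63 -0.73] [1.756 0.756 0.067] 0.013848010610891713 -0.2325241221114993
```

Call:
jog_arm(
  motion=[
    {"offset":[0,0,0],"roll":0.05,"hand":0},
    {"offset":[0,0,0],"roll":0.05,"hand":0},
    {"offset":[0,0,0],"roll":0.05,"hand":0},
  ],
)

```text
clock: 16.08
tool_pos: [0.4669, 0.275, 0.0508]
orientation: [-179.9, 0.0, -36.7]
force: [-1.2, 5.1, -1.3]
opening: 0.0139
```

```bash
python3 m.py; python3 -c "
from h import *
w=snap('wrist','pics/w8.png')
hsv=cv2.cvtColor(w['img'],cv2.COLOR_RGB2HSV);m=((hsv[...,1]>120)&((hsv[...,0]<8)|(hsv[...,0]>172))&(hsv[...,2]>60)).astype(np.uint8)
n,l,st,c=cv2.connectedComponentsWithStats(m)
k=np.array([.4667,.273])
for s,p in zip(st[1:],c[1:]):
    if 4<s[4]<120:
        q=ray(w,*p,.064)[:2]-k; print(p.round(1),s[4],np.linalg.norm(q).round(4),np.degrees(np.arctan2(q[1],q[0])).round(1))
"
```

```text
16.0833 [0.46691628 0.2750002  0.05079871] -36.74996748931399 [-1.24  5.1  -1.32] [1.772 0.721 0.054] 0.013873376236624718 -0.211682072840631
[324.5 183.7] 52 0.0339 -36.6
[298.4 187.6] 52 0.0344 -14.1
[350.4 189.9] 50 0.0333 -59.7
[276.4 200.5] 50 0.035 7.9
[370.7 204.9] 49 0.0328 -82.8
```

```bash
python3 -c "
from h import *
from scipy.optimize import least_squares
w=snap('wrist')
q=np.array([ray(w,*p,.064)[:2] for p in((276.4,200.5),(298.4,187.6),(324.5,183.7),(350.4,189.9),(370.7,204.9))])
f=lambda p:(p[:2]+p[2]*np.c_[np.cos(p[3]-np.radians(22.5)*np.arange(-2,3)),np.sin(p[3]-np.radians(22.5)*np.arange(-2,3))]-q).ravel()
r=least_squares(f,[.467,.273,.034,-.65]);print(r.x,np.degrees(r.x[3]),abs(r.fun).max())
# knob white line in wrist image
cv2.imwrite('pics/w8c.png',cv2.resize(w['img'][160:280,250:400,::-1],(750,600),interpolation=2))
"
```

```text
[ 0.46746971  0.27448413  0.03411952 -0.68784107] -39.41039005988836 8.347005984668532e-05
```

View pics/w8c.png

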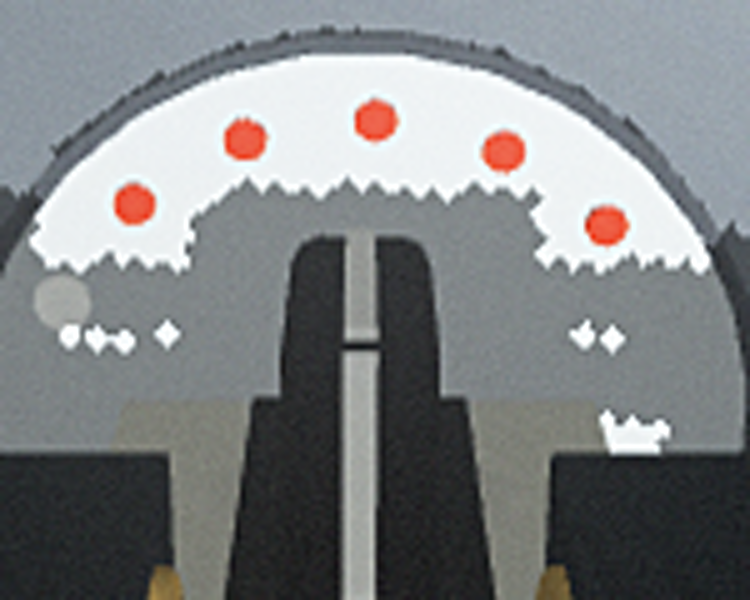

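The view shows the knob held between the pads. Its white line at crop x = 360 is just short of the third dot at (375,120), and the dot-circle fit puts the third stop at yaw -39.4°. The gripper is at -36.75°, so 0.046 rad remains.

Call:
jog_arm(
  motion=[
    {"offset":[0,0,0],"roll":0.02,"hand":0},
    {"offset":[0,0,0],"roll":0.035,"hand":0},
    {"offset":[0,0,0],"roll":0.046,"hand":0},
    {"offset":[0,0,0],"roll":0.046,"hand":0},
    {"offset":[0,0,0],"roll":0.046,"hand":0},
    {"offset":[0,0,0],"roll":0.046,"hand":0},
  ],
)

```text
clock: 16.68
tool_pos: [0.467, 0.275, 0.0508]
orientation: [-179.9, 0.0, -39.4]
force: [-0.8, 5.4, -1.1]
opening: 0.014
```

```bash
python3 m.py; python3 -c "
from h import *
w=snap('wrist')
I=cv2.cvtColor(w['img'],cv2.COLOR_RGB2GRAY).astype(int)
# knob pointer line vs dark flanks: columns
T=tool()
for v in (213,222,235,250,265):
    r=I[v,300:350]; d=np.where(r<70)[0]+300; b=[u for u in range(d.min(),d.max()) if I[v,u]>100]; print(v,d.min(),d.max(),np.mean(b))
s=snap('scene');hsv=cv2.cvtColor(s['img'],cv2.COLOR_RGB2HSV);m=((hsv[...,1]>110)&(abs(hsv[...,0].astype(int)-25)<6)).astype(np.uint8)
n,l,st,c=cv2.connectedComponentsWithStats(m);print([(x[:5].tolist()) for x in st[1:] if x[4]>30]); print('pen expect',proj(s,[.584,.239,.075]),proj(s,[.584,.239,.175]))
"
```

```text
16.6833 [0.46695708 0.27502764 0.05078159] -39.36069454705932 [-0.75  5.37 -1.13] [1.837 0.707 0.092] 0.014000866778307038 -0.11096551548689604
213 308 335 321.5
222 307 336 321.5
235 306 337 321.5
250 300 344 321.5
265 300 346 321.5
[[383, 256, 11, 22, 155], [444, 296, 36, 33, 732]]
pen expect [385.7 272.2] [390.  252.5]
```

```bash
python3 -c "
from plant import order
print(order.close_job())"
```

```text
the job is handed in; nothing more can be done
None
```

I pulled the yellow pen from the stand, stood it tip down in the socket and let go. I then turned the knob clockwise to the third stop and handed the job in at about 17 s, still gripping it there.

**Last checks**
- **Pen:** contact came at about the expected height (TCP 0.134 m against roughly 0.133 m expected) and the force rose to 16 N. After release, the pictures showed it upright with the flange on the ring. The scene camera still found it there at the end.
- **Knob:** the tool was at yaw -39.4°, and a fit to the five dots puts the third stop at -39.4°. The white pointer line was square between the pads, with the grip at 14.0 mm. I did not see the torque drop out at the stop; the wrist moment only varied between 0.05 and 0.09 N m, so the third stop rests on the angle.

**What disagreed**
- **Fingertips:** they are about 21 mm behind the reported TCP, not 11 mm ahead of it.
    - The pen was therefore held nearer its cap than z = 95 mm.
    - My first pinch closed on air above the knob. I made a small test turn there, but the knob stayed at off. I turned back, opened, went about 30 mm lower and gripped it properly.
- **Side load:** about 5 N of sideways force remained on the grip at hand-in.

I kept clear of the other tools and the things on the bench, but did not take a final picture of the stand to confirm they had not moved.

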